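# Shim the rocking bench tester

### The arm

A 6-joint arm with a two-finger parallel gripper is mounted at the origin on the work surface. World frame = base frame: x ahead of the robot, y to its left, z up, the work surface at z = 0. Lengths are in m, angles in rad, forces in N, time in s.
With the tool pointing down it reaches from about 0.3 to 0.775 m from the base axis. Payload 14.6 kg.
Tool frame: the origin (TCP) lies at the very end of the fingers, on their centre line; the grasp point (between the pads) lies 19 mm behind it; z points along the fingers, y is the line along which they close (so a half turn about z gives the same grasp; the last joint's range is limited). The gripper opens to 85 mm and grips with 20 to 120 N. Pads are 22 mm wide; open, the fingers measure 114 mm over their backs; the gripper's body (76 mm by 85 mm) begins 54 mm behind the grasp point. The pads swing forward as they close: fully open they stand 13 mm farther back than shut.
Start: joints at [-1.243, 0.3, 1.521, -0, 1.321, -0.067], TCP at [0.212, -0.508, 0.231] pointing down, gripper open.
Joint ranges: [-3.03, 3.03], [-0.79, 2.21], [0.23, 2.52], [-1.04, 4.18], [0, 3.07], [-2.55, 2.55]. Speed limits (rad/s): [2.22, 2.22, 2.57, 3.14, 3.14, 3.14].

### API

Orientations are given as a unit quaternion [w, x, y, z].
In Python, from rig import * gives the robot as it stands.
- The arm moves only by the shell command python3 -m handwheel 'ROWS' [FORCE]. ROWS is JSON, a list that holds one entry, the list of rows, each a list of 7 numbers: the gripper's target within -1 to 1 (fully open at 1, half-way at 0, shut at -1), then the shift along the tool's x, y, z as a fraction of full scale, then the turn, a rotation vector about the tool's x, y, z as a fraction of full scale. In form: [[[grip, dx, dy, dz, ax, ay, az], ...]]. A call has exactly 10 rows; each row is the pose to reach, as a shift and turn from the pose commanded when the call began, along the tool's axes at that moment, turning the shorter way round; what a row does not reach only later rows make up. Full scale, the value 1, is 0.4 m for a shift and pi rad for a turn. A row lasts 1/8 s, in which the tool goes at most 62.5 mm and 10.7 degrees, less where a joint would pass 70% of its speed; a pose out of reach is approached as far as the arm can. A call with a number of a shift or a turn outside -1 to 1 is refused whole. A call with a gripper value outside its range is refused whole. The fingers move at their own pace and stop on an object; FORCE is the grip in N (left out, the last holds). Time passes only in rows, so rows that repeat a pose let the fingers close, or fill a call up. It gives the time, the measured TCP pose, the force, the opening and the grip force at its end, in the units of the state.
- read_state(): the state, without advancing time (a new reading comes with each control period).
- capture(name): name is "side" or "top" or "wrist"; returns a dict with "frame" (400x640x3 uint8, red, green, blue), "range_z" (400x640 float32, m along the optical axis (not along the pixel's ray), 0 where there is no reading), "fx", "fy", "cx", "cy" (pixels), "dist_coeffs" ([k1, k2, p1, p2, k3] as OpenCV has them; the pictures are not rectified), "world_from_camera" (4x4, takes a point from camera to world coordinates); the wrist camera has in their place "mount" (4x4, takes a point from camera to tool coordinates, whose origin is the TCP and whose axes are the flange's). Camera axes: x right, y down, z forward; pixel columns grow to the right and rows downward; lengths in m; the calibration is good to about 2 mm. A picture is of the moment at which its call begins: read the wrist's pose just before it.
- sign_off(): hands the job in; it is judged then, once.
The state is a dict: "time_s": time; "joint_positions": joint angles; "qd": joint speeds; "joint_torque": joint torques, N m; "tcp_pos": TCP position; "orientation": TCP orientation; "force": force on the tool from outside, world axes, zero at the start; "torque": the same for the moment, N m; "grip_width": finger opening in m; "gripper_force": force on a finger pad.
Only numpy, scipy, OpenCV 4.12 (cv2) and the standard library are available. Lean on these libraries where they do the work, as an engineer would, in place of code of your own. Each camera call takes 0.05 s, during which the arm holds its last target. There are 200 camera calls.

### The job

The white bench tester leans on its short front left foot and rocks. Push the wooden wedge shim along the bench, thin end first, under that foot until the foot stands on the shim's flat top and the tester is level; do not lift the shim or the tester or shove the tester away. Then press gently down on the bolt head above that foot to check that it no longer rocks, and leave the other things on the bench where they are.

Things in the scene. Friction and masses are not known exactly. Their poses are not given: they have to be found in the camera images.
- tester: Low white bench instrument, case 190 (x) x 140 (y) x 52 mm, top 76 mm up, about 2 kg, loose, panel on its front (-x). Four black rubber feet at x = +-70, y = +-105 mm carry steel ears (14 mm radius, 24 to 36 mm up) that stick out of its sides. It leans by about 0.07 rad onto the short front left foot (-70, +105). Origin: centre of the underside at bench height; level when z is vertical.
- short_foot (a point): The lowest point of the short foot's domed end (10 mm radius). The foot is 8 mm too short: it touches the bench at the start with a few newtons on it, and stands 8 mm up when the tester is level.
- bolt: Steel bolt head, 20 mm across and 8 mm tall, fixed on the ear right above the short foot; origin at the centre of its top face, 44 mm above the bench when level.
- shim: Loose wooden wedge, 105 x 50 mm, 60 g; +x points to its thin toe. Along x: heel block -41 to -25 mm, 28 mm tall, flat back; flat land 8 mm high, -25 to +12 mm; ramp down to the 1 mm toe at +64 mm. Origin on the underside, below where the foot should stand on the land. It starts left (+y) of the short foot, toe roughly towards it.
- heel_back (a point): Middle of the shim's flat heel back, 14 mm above the bench, 41 mm behind the shim's origin: the face to push on. Sliding the shim in under the foot takes up to about 12 N; the tester's ear meets the heel when it is pushed 11 mm too far.
- capacitor: Bystander: black upright cylinder, 30 mm diameter, 42 mm tall; origin at the centre of its underside.
- solder: Bystander: aluminium spool standing upright, 54 mm diameter, 42 mm tall; origin at the centre of its underside.
- block: Bystander: plain flat wooden block without a ramp, 50 x 40 x 20 mm; origin at the centre of its underside.
- driver: Bystander: screwdriver lying down, 190 mm long.
- meter: Bystander: red handheld meter lying face up, 170 x 75 x 36 mm; origin at the centre of its underside.
- board: Bystander: green circuit board with parts, 110 x 150 mm, 30 mm tall; origin at the centre of its underside.
- tray: Bystander: blue open parts tray, 110 x 150 x 35 mm; origin at the centre of its underside.
Things that resemble listed ones, but are neither listed nor needed, are in the scene too. Leave any turquoise look-alike of the shim alone.

How it is judged:
By the outcome, as a careful person would: the job done as asked, in the order asked, and still so for the second after the job is handed in, with the robot touching nothing.
It also fails if it takes over 48 s, if anything falls off the work surface, if the arm or the gripper's body presses on something with over 40 N, if the wrist force passes 120 N, or if a joint passes its speed limit or range.

## Working session

There is one attempt and no reset: what is moved stays moved. The work goes in short steps, Python scripts to look and compute and a shell command to move; the robot and the scene stay as the last step left them, time stands still between calls to the robot, and variables do not carry over. Pictures are saved under pics/ and viewed, at most 10 in all, crops included, and the job is handed in when it is done.

```bash
mkdir -p pics; cat > h.py <<'E'
from rig import *
import numpy as np, cv2, pickle
def grab(name):
    s=read_state(); c=capture(name); pickle.dump((s,c),open(f'pics/{name}.pkl','wb')); return s,c
def pts(c,uv,W=None):
    K=np.array([[c['fx'],0,c['cx']],[0,c['fy'],c['cy']],[0,0,1]])
    uv=np.array(uv,float).reshape(-1,1,2)
    n=cv2.undistortPoints(uv,K,np.array(c['dist_coeffs'],float))[:,0]
    W=np.array(c['world_from_camera']) if W is None else W
    out=[]
    for (u,v),(a,b) in zip(uv[:,0],n):
        p=c['range_z'][int(v)-1:int(v)+2,int(u)-1:int(u)+2]; p=p[p>0]
        z=np.median(p) if len(p) else np.nan
        out.append((W@[a*z,b*z,z,1])[:3])
    return np.array(out)
def onplane(c,uv,h,W=None):
    K=np.array([[c['fx'],0,c['cx']],[0,c['fy'],c['cy']],[0,0,1]])
    n=cv2.undistortPoints(np.array(uv,float).reshape(-1,1,2),K,np.array(c['dist_coeffs'],float))[:,0]
    W=np.array(c['world_from_camera']) if W is None else W
    d=np.c_[n,np.ones(len(n))]@W[:3,:3].T; o=W[:3,3]
    return o+d*((h-o[2])/d[:,2])[:,None]
E
python3 - <<'E'
from h import *
ims=[]
for n in('top','side'):
    s,c=grab(n); cv2.imwrite(f'pics/{n}0.png',cv2.cvtColor(c['frame'],cv2.COLOR_RGB2BGR)); print(n,np.round(c['world_from_camera'],3).tolist(),c['fx'])
print(s)
E
```

```text
top [[0.007, -0.99, 0.14, 0.381], [-1.0, -0.011, -0.028, 0.003], [0.029, -0.14, -0.99, 1.304], [0.0, 0.0, 0.0, 1.0]] 380.92851404077425
side [[0.961, -0.197, 0.193, 0.262], [-0.276, -0.68, 0.68, -1.028], [-0.003, -0.706, -0.708, 1.121], [0.0, 0.0, 0.0, 1.0]] 492.3162859232368
{'time_s': 0.05, 'joint_positions': array([-1.24258004e+00,  3.00466133e-01,  1.52158099e+00, -2.60104203e-05,
        1.32070114e+00, -6.65889351e-02]), 'qd': array([ 0.0014557 ,  0.00075183, -0.00143652,  0.0012647 , -0.00081789,
        0.00100364]), 'joint_torque': array([ 4.05175044e-03, -5.44952166e+01, -3.62801206e+01,  2.94430652e-05,
        3.11690434e-03,  3.26047950e-05]), 'tcp_pos': array([ 0.21146723, -0.50746851,  0.23072408]), 'orientation': array([-5.71226417e-04,  9.80578497e-01,  1.96126177e-01, -8.78607079e-05]), 'force': array([-0.17757204, -0.62134308,  0.64448555]), 'torque': array([0.0032344 , 0.00619194, 0.00894377]), 'gripper_force': 0.0, 'grip_width': 0.0853798182554437}
```

View pics/top0.png

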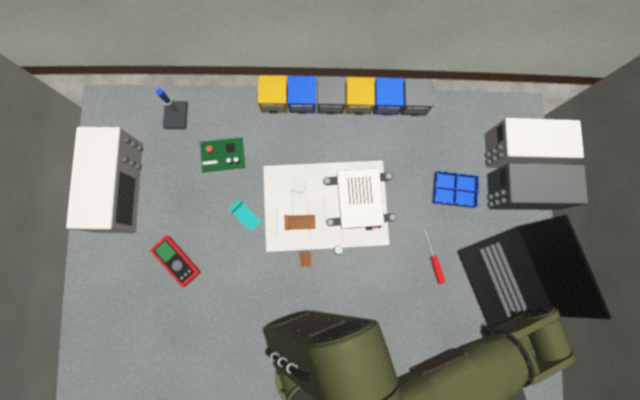

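View pics/side0.png

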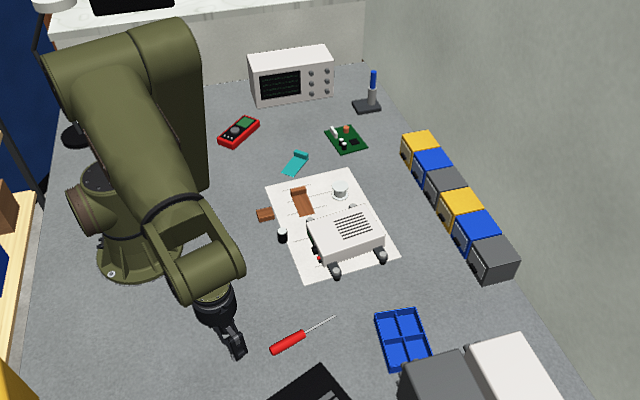

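The top view shows these candidates for the shim:
- Brown wedge at (300,222), with a heel on its left end and its toe towards the foot at (333,223).
- Brown block at (305,258), plain and without a ramp.
- Turquoise look-alike at (244,215), to be left alone.

The brown wedge fits the description. I'll confirm it in an enlarged crop and measure it.

```bash
python3 - <<'E'
from h import *
s,c=pickle.load(open('pics/top.pkl','rb')); f=cv2.cvtColor(c['frame'],cv2.COLOR_RGB2BGR)
a=cv2.resize(f[155:275,265:405],None,fx=5,fy=5,interpolation=cv2.INTER_CUBIC)
cv2.imwrite('pics/c1.png',a)
s,c=pickle.load(open('pics/side.pkl','rb')); f=cv2.cvtColor(c['frame'],cv2.COLOR_RGB2BGR)
a=cv2.resize(f[170:290,250:410],None,fx=5,fy=5,interpolation=cv2.INTER_CUBIC)
cv2.imwrite('pics/c2.png',a)
E
```

```text
(no output)
```

View pics/c1.png

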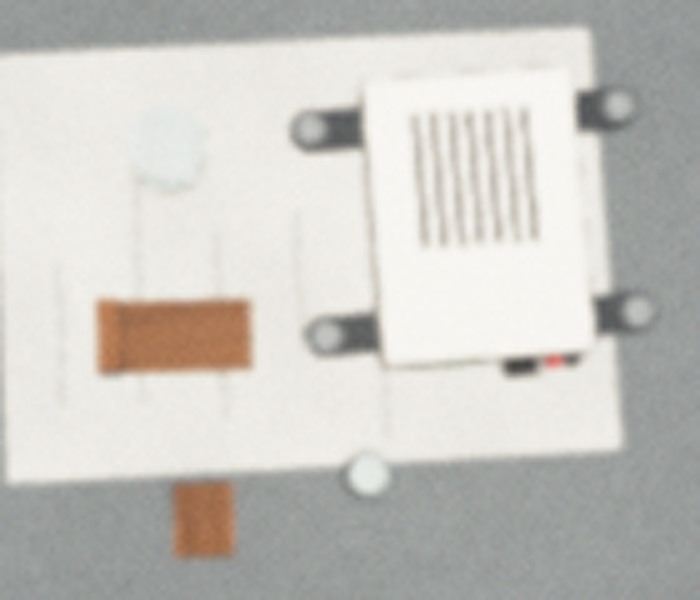

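View pics/c2.png

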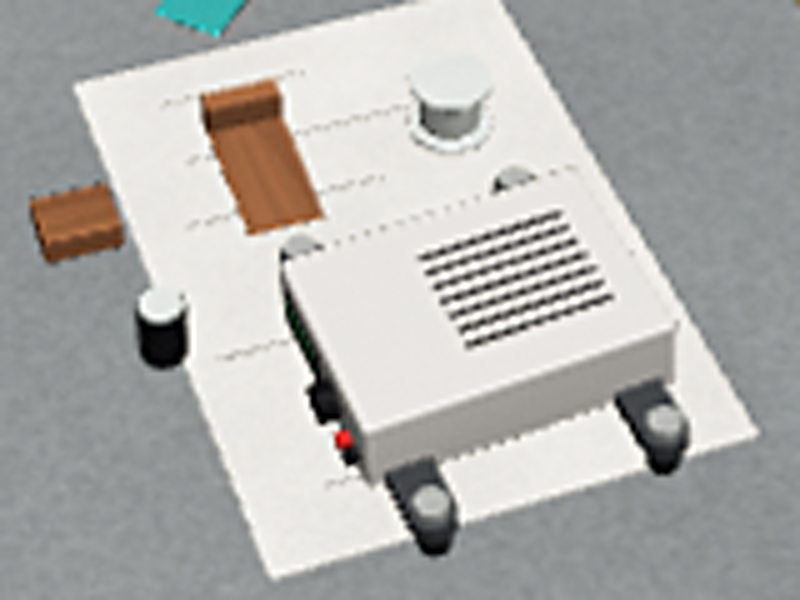

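The crops confirm it: the brown wedge has its heel block on the left (top crop x 97–125) and its toe edge at x≈251, pointing at the short-foot bolt at crop (325,334). The capacitor is at (368,474), the solder at (170,147) and the block at (203,520). Next I'll turn these into positions.

```bash
python3 - <<'E'
from h import *
s,c=pickle.load(open('pics/top.pkl','rb'))
g=lambda *p:[(265+(x+.5)/5-.5,155+(y+.5)/5-.5) for x,y in p]
np.set_printoptions(precision=4,suppress=True)
bol=g((325,334),(311,129),(617,104),(637,310))
print('bolts depth',pts(c,bol)); print('bolts plane',onplane(c,bol[:1],.037),onplane(c,bol[1:],.044))
print('heel top corners',onplane(c,g((97,301),(98,374),(122,302),(124,374)),.028))
print('heel depth',pts(c,g((110,337))))
print('toe',onplane(c,g((251,299),(251,369)),.001), pts(c,g((170,335),(245,335))))
print('cap,sol',pts(c,g((368,474),(170,147),(203,520))))
w=capture('wrist'); print(np.round(w['mount'],3).tolist(),w['fx'])
E
```

```text
bolts depth [[ 0.5036 -0.0505  0.0361]
 [ 0.6418 -0.04    0.043 ]
 [ 0.6601 -0.2465  0.0518]
 [ 0.5212 -0.2596  0.0423]]
bolts plane [[ 0.5036 -0.0504  0.037 ]] [[ 0.6416 -0.0399  0.044 ]
 [ 0.6618 -0.2481  0.044 ]
 [ 0.5211 -0.2593  0.044 ]]
heel top corners [[0.5251 0.1028 0.028 ]
 [0.476  0.101  0.028 ]
 [0.5246 0.0859 0.028 ]
 [0.4762 0.0836 0.028 ]]
heel depth [[0.5011 0.0936 0.0262]]
toe [[ 0.5307 -0.0009  0.001 ]
 [ 0.4824 -0.0014  0.001 ]] [[0.5045 0.0541 0.009 ]
 [0.5059 0.003  0.0001]]
cap,sol [[ 0.4106 -0.079   0.0447]
 [ 0.6288  0.055   0.0399]
 [ 0.3797  0.0297  0.0189]]
[[0.001, -0.966, -0.26, 0.066], [1.0, 0.001, -0.0, 0.0], [0.0, -0.26, 0.966, -0.142], [0.0, 0.0, 0.0, 1.0]] 336.27422333022577
```

```bash
python3 -m handwheel '[[[-0.5,0.07,-0.06,0,0,0,-0.04],[-0.5,0.14,-0.13,0,0,0,-0.09],[-0.5,0.21,-0.2,0,0,0,-0.14],[-0.5,0.28,-0.27,0,0,0,-0.19],[-0.5,0.36,-0.34,0,0,0,-0.24],[-0.5,0.43,-0.41,0,0,0,-0.29],[-0.5,0.5,-0.48,0,0,0,-0.34],[-0.5,0.58,-0.56,0,0,0,-0.38],[-0.5,0.647,-0.621,0,0,0,-0.393],[-0.5,0.647,-0.621,0,0,0,-0.393]]]' 30
python3 - <<'E'
from h import *
from scipy.spatial.transform import Rotation as R
s=read_state(); q=s['orientation']; M=R.from_quat([*q[1:],q[0]]).as_matrix()
print(s['tcp_pos'],M.round(3).tolist(),s['grip_width'])
print((M.T@(np.array([0.498,0.15,0.16])-s['tcp_pos'])/0.4).round(4))
E
```

```text
time_s: 1.4
tcp_pos: [0.3554, -0.1773, 0.2313]
orientation: [-0.0, 0.685, 0.729, 0.0]
force: [0.1, 0.9, 0.3]
grip_width: 0.0216
gripper_force: 0.0
[ 0.35539856 -0.17734626  0.23129059] [[-0.062, 0.998, 0.0], [0.998, 0.062, 0.0], [0.0, 0.0, -1.0]] 0.021576732047530307
[0.7947 0.4065 0.1783]
```

```bash
python3 -m handwheel '[[[-0.5,0.09,0.05,0,0,0,0],[-0.5,0.18,0.1,0,0,0,0],[-0.5,0.28,0.15,0,0,0,0],[-0.5,0.38,0.2,0,0,0,0],[-0.5,0.48,0.25,0.03,0,0,0],[-0.5,0.58,0.3,0.07,0,0,0],[-0.5,0.68,0.35,0.12,0,0,0],[-0.5,0.77,0.39,0.16,0,0,0],[-0.5,0.795,0.4065,0.178,0,0,0],[-0.5,0.795,0.4065,0.178,0,0,0]]]'
python3 - <<'E'
from h import *
s,c=grab('wrist'); print(s['tcp_pos'],s['orientation'])
cv2.imwrite('pics/w1.png',cv2.cvtColor(c['frame'],cv2.COLOR_RGB2BGR))
E
```

```text
time_s: 2.65
tcp_pos: [0.4986, 0.1476, 0.1595]
orientation: [-0.0, 0.686, 0.728, -0.001]
force: [0.4, -0.3, 1.0]
grip_width: 0.0209
gripper_force: 0.0
[0.49858217 0.14755278 0.15952762] [-2.97709619e-04  6.86084491e-01  7.27521576e-01 -5.82682314e-04]
```

View pics/w1.png

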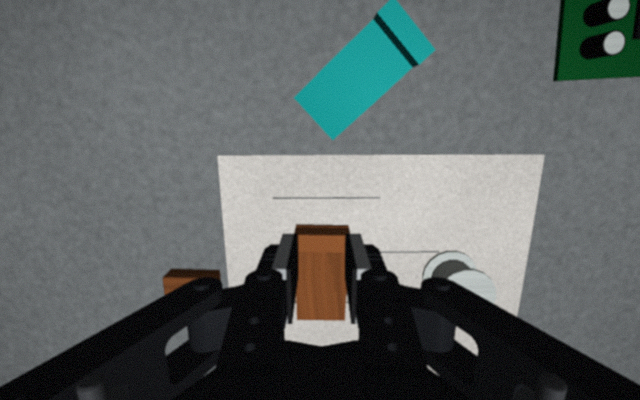

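The wrist view shows the shim centred between the fingers, with its heel at columns 295–349 and its back edge around row 225–236. The image's up direction is +y. I'll check the heel edge against the top-camera values.

```bash
python3 - <<'E'
from h import *
from scipy.spatial.transform import Rotation as R
s,c=pickle.load(open('pics/wrist.pkl','rb')); q=s['orientation']; T=np.eye(4); T[:3,:3]=R.from_quat([*q[1:],q[0]]).as_matrix(); T[:3,3]=s['tcp_pos']
W=T@np.array(c['mount']); np.set_printoptions(precision=4,suppress=True)
print(pts(c,[(322,r) for r in (222,228,232,236,240,246,250,256,270,300)],W))
print(onplane(c,[(297,225),(348,225)],0,W)); print(onplane(c,[(297,319),(345,319)],.0085,W))
f=c['frame'][215:325,270:375].astype(int); m=(f[...,0]-f[...,2]>35)
for r in (0,4,8,10,14,20,28,34,50,70,90,100): 
    u=np.flatnonzero(m[r]); print(215+r, (270+u.min(),270+u.max()) if len(u) else None)
E
```

```text
[[ 0.5017  0.1058 -0.0004]
 [ 0.5018  0.1033  0.0093]
 [ 0.5018  0.1032  0.019 ]
 [ 0.5019  0.1027  0.0274]
 [ 0.5021  0.0991  0.0276]
 [ 0.5024  0.0934  0.0276]
 [ 0.5027  0.0895  0.0275]
 [ 0.5036  0.0743  0.0074]
 [ 0.5045  0.0598  0.0078]
 [ 0.5066  0.0252  0.0049]]
[[0.4781 0.1015 0.    ]
 [0.5266 0.1044 0.    ]]
[[0.4826 0.0043 0.0085]
 [0.5308 0.0072 0.0085]]
215 None
219 None
223 None
225 (np.int64(298), np.int64(311))
229 (np.int64(302), np.int64(321))
235 (np.int64(298), np.int64(345))
243 (np.int64(298), np.int64(345))
249 (np.int64(298), np.int64(345))
265 (np.int64(298), np.int64(345))
285 (np.int64(297), np.int64(346))
305 (np.int64(297), np.int64(345))
315 (np.int64(297), np.int64(344))
```

```bash
python3 -m handwheel '[[[-0.5,0,0,0.06,0,0,0],[-0.5,0,0,0.12,0,0,0],[-0.5,0,0,0.18,0,0,0],[-0.5,0,0,0.24,0,0,0],[-0.5,0,0,0.3,0,0,0],[-0.5,0,0,0.34,0,0,0],[-0.5,0,0,0.36,0,0,0],[-0.5,0,0,0.372,0,0,0],[-0.5,0,0,0.377,0,0,0],[-0.5,0,0,0.377,0,0,0]]]'
python3 -m handwheel '[[[-0.5,-0.01,0,0,0,0,0],[-0.5,-0.02,0,0,0,0,0],[-0.5,-0.03,0,0,0,0,0],[-0.5,-0.04,0,0,0,0,0],[-0.5,-0.05,0,0,0,0,0],[-0.5,-0.058,0,0,0,0,0],[-0.5,-0.065,0,0,0,0,0],[-0.5,-0.07,0,0,0,0,0],[-0.5,-0.075,0,0,0,0,0],[-0.5,-0.075,0,0,0,0,0]]]'
python3 - <<'E'
from h import *
s,c=grab('wrist'); print(s['tcp_pos'])
s,c=grab('side'); f=cv2.cvtColor(c['frame'],cv2.COLOR_RGB2BGR)
cv2.imwrite('pics/s2.png',cv2.resize(f[150:290,240:400],None,fx=4,fy=4,interpolation=cv2.INTER_CUBIC))
E
```

```text
time_s: 3.95
tcp_pos: [0.4987, 0.1482, 0.0096]
orientation: [0.0, 0.686, 0.728, 0.0]
force: [0.1, -0.5, -0.1]
grip_width: 0.0209
gripper_force: 0.0
time_s: 5.2
tcp_pos: [0.5003, 0.1181, 0.0093]
orientation: [0.0, 0.686, 0.727, 0.0]
force: [0.3, -0.3, -0.3]
grip_width: 0.0215
gripper_force: 0.0
[0.50034434 0.11810837 0.00930434]
```

View pics/s2.png

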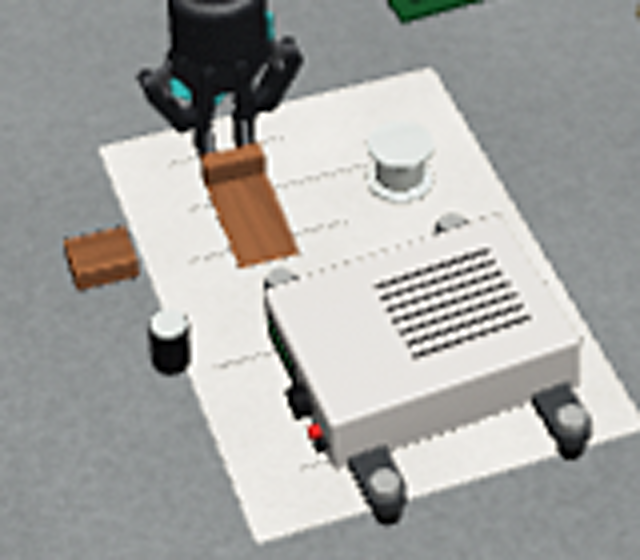

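The gripper stands just behind the heel, centred on it at crop (235,150), and the toe aims at the bolt at (283,275). Now I'll push.

```bash
python3 -m handwheel '[[[-0.5,-0.008,0,0,0,0,0],[-0.5,-0.02,-0.0005,0,0,0,0],[-0.5,-0.035,-0.001,0,0,0,0],[-0.5,-0.05,-0.002,0,0,0,0],[-0.5,-0.065,-0.003,0,0,0,0],[-0.5,-0.08,-0.004,0,0,0,0],[-0.5,-0.095,-0.005,0,0,0,0],[-0.5,-0.11,-0.006,0,0,0,0],[-0.5,-0.12,-0.007,0,0,0,0],[-0.5,-0.12,-0.007,0,0,0,0]]]'
python3 - <<'E'
from h import *
from scipy.spatial.transform import Rotation as R
np.set_printoptions(precision=4,suppress=True)
s,c=grab('top'); f=cv2.cvtColor(c['frame'],cv2.COLOR_RGB2BGR)
s2,c2=grab('side'); f2=cv2.cvtColor(c2['frame'],cv2.COLOR_RGB2BGR)
a=cv2.resize(f[190:250,280:360],None,fx=5,fy=5,interpolation=cv2.INTER_CUBIC)
b=cv2.resize(f2[170:230,270:350],None,fx=5,fy=5,interpolation=cv2.INTER_CUBIC)
cv2.imwrite('pics/p3.png',np.hstack([a,b]))
E
```

```text
time_s: 6.55
tcp_pos: [0.5003, 0.0698, 0.0093]
orientation: [0.0, 0.686, 0.727, -0.0]
force: [-0.1, 1.5, 0.1]
grip_width: 0.0213
gripper_force: 0.0
```

View pics/p3.png

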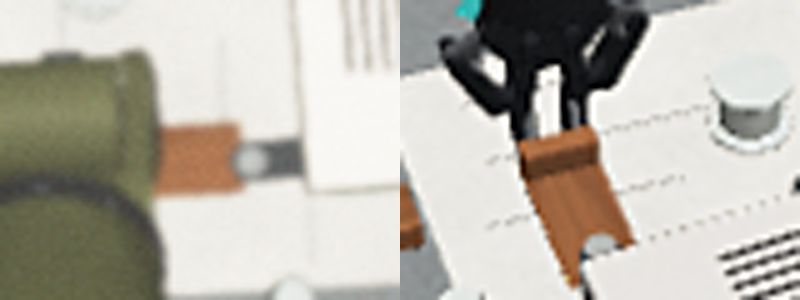

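The toe is now at the bolt and centred on it: toe edges at rows 125 and 195, bolt at row 161. I'll push straight on, slowly.

```bash
python3 -m handwheel '[[[-0.5,-0.01,0,0,0,0,0],[-0.5,-0.02,0,0,0,0,0],[-0.5,-0.03,0,0,0,0,0],[-0.5,-0.04,0,0,0,0,0],[-0.5,-0.05,0,0,0,0,0],[-0.5,-0.06,0,0,0,0,0],[-0.5,-0.07,0,0,0,0,0],[-0.5,-0.08,0,0,0,0,0],[-0.5,-0.09,0,0,0,0,0],[-0.5,-0.1,0,0,0,0,0]]]'
python3 - <<'E'
from h import *
np.set_printoptions(precision=4,suppress=True)
s,c=grab('top'); print(s['tcp_pos'],s['force'])
s,c=grab('side'); f2=cv2.cvtColor(c['frame'],cv2.COLOR_RGB2BGR); f=cv2.cvtColor(pickle.load(open('pics/top.pkl','rb'))[1]['frame'],cv2.COLOR_RGB2BGR)
a=cv2.resize(f[180:250,280:360],None,fx=5,fy=5,interpolation=cv2.INTER_CUBIC)
b=cv2.resize(f2[170:240,270:350],None,fx=5,fy=5,interpolation=cv2.INTER_CUBIC)
cv2.imwrite('pics/p4.png',np.hstack([a,b]))
E
```

```text
time_s: 7.9
tcp_pos: [0.5027, 0.0299, 0.0093]
orientation: [0.0, 0.686, 0.728, 0.0]
force: [0.3, 5.1, 0.8]
grip_width: 0.0213
gripper_force: 2.5
[0.5027 0.0299 0.0093] [0.3322 5.1319 0.7861]
```

```bash
python3 -m handwheel '[[[-0.5,-0.007,0,0,0,0,0],[-0.5,-0.014,0,0,0,0,0],[-0.5,-0.021,0,0,0,0,0],[-0.5,-0.028,0,0,0,0,0],[-0.5,-0.035,0,0,0,0,0],[-0.5,-0.042,0,0,0,0,0],[-0.5,-0.049,0,0,0,0,0],[-0.5,-0.055,0,0,0,0,0],[-0.5,-0.06,0,0,0,0,0],[-0.5,-0.06,0,0,0,0,0]]]'
python3 - <<'E'
from h import *
np.set_printoptions(precision=4,suppress=True)
s,c=grab('top'); print(s['tcp_pos'],s['force'])
s,c2=grab('side'); f2=cv2.cvtColor(c2['frame'],cv2.COLOR_RGB2BGR); f=cv2.cvtColor(c['frame'],cv2.COLOR_RGB2BGR)
a=cv2.resize(f[180:250,300:380],None,fx=5,fy=5,interpolation=cv2.INTER_CUBIC)
b=cv2.resize(f2[180:250,280:360],None,fx=5,fy=5,interpolation=cv2.INTER_CUBIC)
cv2.imwrite('pics/p5.png',np.hstack([a,b]))
E
```

```text
time_s: 9.25
tcp_pos: [0.5041, 0.006, 0.0093]
orientation: [0.0, 0.686, 0.728, -0.0]
force: [-0.4, 2.8, 0.4]
grip_width: 0.0216
gripper_force: 1.3
[0.5041 0.006  0.0093] [-0.3815  2.8083  0.4061]
```

View pics/p5.png

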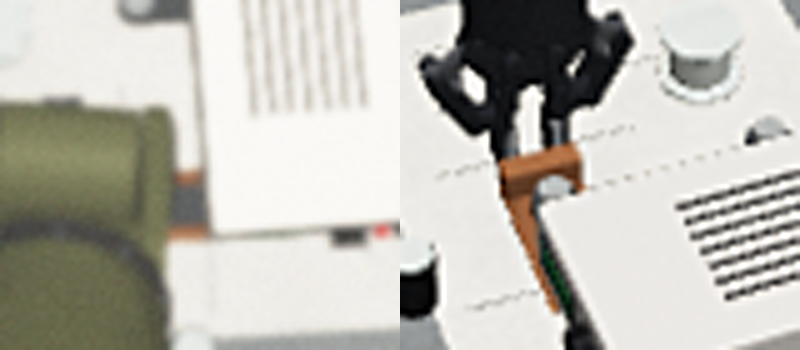

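```bash
python3 - <<'E'
from h import *
np.set_printoptions(precision=4,suppress=True)
s,c=pickle.load(open('pics/side.pkl','rb'))
g=lambda *p:[(280+(x-400+.5)/5-.5,180+(y+.5)/5-.5) for x,y in p]
print('bolt',pts(c,g((556,187),(552,187),(560,187))),onplane(c,g((556,187)),.044))
print('heel col',pts(c,g(*[(512,y) for y in (160,165,170,175,180,185,190,195,200,205)])))
print('heelfront top edge',onplane(c,g((503,174),(581,155)),.028))
print('other bolt',pts(c,g((768,127))),onplane(c,g((768,127)),.044))
E
```

```text
bolt [[ 0.5038 -0.0505  0.0439]
 [ 0.5015 -0.0498  0.0439]
 [ 0.5057 -0.0527  0.0457]] [[ 0.5038 -0.0505  0.044 ]]
heel col [[ 0.4874 -0.0064  0.0279]
 [ 0.4866 -0.0094  0.0267]
 [ 0.4852 -0.0151  0.0283]
 [ 0.4844 -0.018   0.0271]
 [ 0.4838 -0.0201  0.025 ]
 [ 0.4832 -0.0222  0.0228]
 [ 0.4834 -0.0205  0.0165]
 [ 0.4828 -0.0224  0.0141]
 [ 0.4828 -0.0221  0.0093]
 [ 0.4823 -0.0233  0.0062]]
heelfront top edge [[ 0.4791 -0.0165  0.028 ]
 [ 0.5292 -0.0143  0.028 ]]
other bolt [[ 0.6416 -0.0385  0.0444]] [[ 0.6417 -0.0381  0.044 ]]
```

The bolt is now 44 mm up, so the tester is level. The heel front is about 30 mm from the bolt axis and should be 25 mm, so I'll push 5 mm more and then back off.

```bash
python3 -m handwheel '[[[-0.5,-0.003,0,0,0,0,0],[-0.5,-0.006,0,0,0,0,0],[-0.5,-0.009,0,0,0,0,0],[-0.5,-0.012,0,0,0,0,0],[-0.5,-0.0135,0,0,0,0,0],[-0.5,-0.0135,0,0,0,0,0],[-0.5,0.0,0,0,0,0,0],[-0.5,0.03,0,0,0,0,0],[-0.5,0.07,0,0,0,0,0],[-0.5,0.1,0,0,0,0,0]]]'
python3 -m handwheel '[[[-1,0,0,-0.04,0,0,0],[-1,0,0,-0.1,0,0,0],[-1,0,0,-0.17,0,0,0],[-1,0,0,-0.23,0,0,0],[-1,0,0,-0.27,0,0,0],[-1,0,0,-0.3,0,0,0],[-1,0,0,-0.3,0,0,0],[-1,0,0,-0.3,0,0,0],[-1,0,0,-0.3,0,0,0],[-1,0,0,-0.3,0,0,0]]]'
python3 - <<'E'
from h import *
from scipy.spatial.transform import Rotation as R
np.set_printoptions(precision=4,suppress=True)
s,w=grab('wrist'); s,c=grab('side'); print(s['tcp_pos'],s['orientation'])
f2=cv2.cvtColor(c['frame'],cv2.COLOR_RGB2BGR);f=cv2.cvtColor(w['frame'],cv2.COLOR_RGB2BGR)
b=cv2.resize(f2[180:250,280:360],(400,350),interpolation=cv2.INTER_CUBIC)
cv2.imwrite('pics/p6.png',np.hstack([b,cv2.resize(f[100:380,160:480],(400,350))]))
E
```

```text
time_s: 10.6
tcp_pos: [0.5016, 0.0475, 0.0093]
orientation: [0.0, 0.686, 0.728, -0.0]
force: [0.4, 0.4, 0.1]
grip_width: 0.0212
gripper_force: 0.0
time_s: 11.85
tcp_pos: [0.5016, 0.0461, 0.1289]
orientation: [-0.0, 0.686, 0.728, -0.0]
force: [-0.1, -0.3, 0.1]
grip_width: 0.0002
gripper_force: 0.0
[0.5017 0.0462 0.129 ] [-0.0002  0.6861  0.7275 -0.0002]
```

View pics/p6.png

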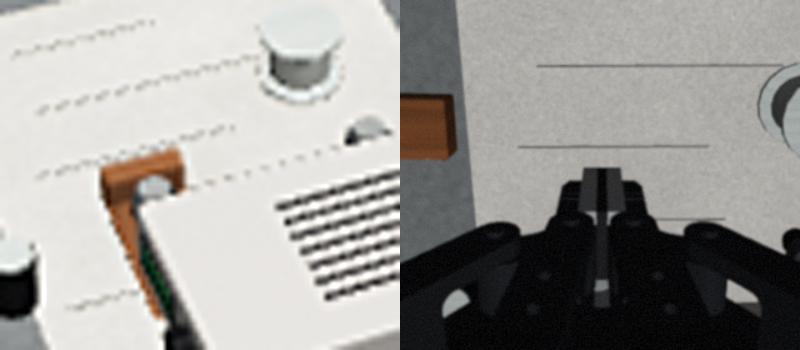

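In the side view the bolt is at crop (155,187) and the heel is now closer behind it. I'll measure the gap and the move to a point above the bolt.

```bash
python3 - <<'E'
from h import *
from scipy.spatial.transform import Rotation as R
np.set_printoptions(precision=4,suppress=True)
s,c=pickle.load(open('pics/side.pkl','rb'))
g=lambda *p:[(280+(x+.5)/5-.5,180+(y+.5)/5-.5) for x,y in p]
print('bolt',onplane(c,g((155,187),(155,177),(155,198)),.044),pts(c,g((155,187))))
print('heel',pts(c,g(*[(114,y) for y in (165,172,180,185,190,195,200)])))
q=s['orientation'];M=R.from_quat([*q[1:],q[0]]).as_matrix()
print((M.T@(np.array([0.504,-0.0515,0.07])-s['tcp_pos'])/0.4))
s,c=grab('top'); f=cv2.cvtColor(c['frame'],cv2.COLOR_RGB2BGR)
cv2.imwrite('pics/p7.png',cv2.resize(f[180:250,290:370],None,fx=6,fy=6,interpolation=cv2.INTER_CUBIC))
E
```

```text
bolt [[ 0.5032 -0.0504  0.044 ]
 [ 0.5054 -0.0424  0.044 ]
 [ 0.5009 -0.059   0.044 ]] [[ 0.5027 -0.0524  0.0462]]
heel [[ 0.4927  0.0125  0.0028]
 [ 0.4862 -0.0159  0.0271]
 [ 0.4847 -0.0217  0.0263]
 [ 0.484  -0.0241  0.0245]
 [ 0.4837 -0.025   0.0211]
 [ 0.4837 -0.0241  0.0157]
 [ 0.4834 -0.025   0.0122]]
[-0.2441 -0.0084  0.1474]
```

```bash
python3 -m handwheel '[[[-1,-0.06,0,0,0,0,0],[-1,-0.12,0,0,0,0,0],[-1,-0.18,-0.004,0.02,0,0,0],[-1,-0.22,-0.008,0.05,0,0,0],[-1,-0.244,-0.008,0.08,0,0,0],[-1,-0.244,-0.008,0.11,0,0,0],[-1,-0.244,-0.008,0.135,0,0,0],[-1,-0.244,-0.008,0.155,0,0,0],[-1,-0.244,-0.008,0.17,0,0,0],[-1,-0.244,-0.008,0.17,0,0,0]]]'
python3 -m handwheel '[[[-1,0,0,0.006,0,0,0],[-1,0,0,0.012,0,0,0],[-1,0,0,0.018,0,0,0],[-1,0,0,0.023,0,0,0],[-1,0,0,0.027,0,0,0],[-1,0,0,0.031,0,0,0],[-1,0,0,0.034,0,0,0],[-1,0,0,0.036,0,0,0],[-1,0,0,0.037,0,0,0],[-1,0,0,0.037,0,0,0]]]'
```

```text
time_s: 13.25
tcp_pos: [0.5042, -0.0513, 0.061]
orientation: [-0.0, 0.686, 0.728, -0.0]
force: [1.2, 1.2, 0.1]
grip_width: 0.0001
gripper_force: 0.0
time_s: 14.5
tcp_pos: [0.5043, -0.0515, 0.0465]
orientation: [-0.0, 0.686, 0.728, -0.0]
force: [-0.8, 0.4, 0.1]
grip_width: -0.0002
gripper_force: 0.0
```

```bash
python3 -m handwheel '[[[-1,0,0,0.001,0,0,0],[-1,0,0,0.002,0,0,0],[-1,0,0,0.003,0,0,0],[-1,0,0,0.004,0,0,0],[-1,0,0,0.005,0,0,0],[-1,0,0,0.006,0,0,0],[-1,0,0,0.0065,0,0,0],[-1,0,0,0.007,0,0,0],[-1,0,0,0.007,0,0,0],[-1,0,0,0.007,0,0,0]]]'
```

```text
time_s: 15.75
tcp_pos: [0.5043, -0.0515, 0.0437]
orientation: [-0.0, 0.686, 0.728, 0.0]
force: [-1.1, -0.0, 1.1]
grip_width: -0.0001
gripper_force: 0.4
```

Contact seems just about made at z = 0.0437. I'll press a little further.

```bash
python3 -m handwheel '[[[-1,0,0,0.0004,0,0,0],[-1,0,0,0.0008,0,0,0],[-1,0,0,0.0012,0,0,0],[-1,0,0,0.0015,0,0,0],[-1,0,0,0.0015,0,0,0],[-1,0,0,0.0015,0,0,0],[-1,0,0,0.0015,0,0,0],[-1,0,0,0.0015,0,0,0],[-1,0,0,0.0015,0,0,0],[-1,0,0,0.0015,0,0,0]]]'
```

```text
time_s: 17.0
tcp_pos: [0.5043, -0.0515, 0.0435]
orientation: [0.0, 0.686, 0.728, 0.0]
force: [-3.3, 1.1, 8.9]
grip_width: 0.0002
gripper_force: 4.4
```

```bash
python3 -m handwheel '[[[-1,0,0,0.0004,0,0,0],[-1,0,0,0.0008,0,0,0],[-1,0,0,0.001,0,0,0],[-1,0,0,0.001,0,0,0],[-1,0,0,0.001,0,0,0],[-1,0,0,0.001,0,0,0],[-1,0,0,0.001,0,0,0],[-1,0,0,0.001,0,0,0],[-1,0,0,0.001,0,0,0],[-1,0,0,0.001,0,0,0]]]'
python3 -m handwheel '[[[-1,0,0,-0.002,0,0,0],[-1,0,0,-0.01,0,0,0],[-1,0,0,-0.05,0,0,0],[-1,0,0,-0.12,0,0,0],[-1,0,0,-0.2,0,0,0],[-1,0,0,-0.28,0,0,0],[-1,0.08,-0.06,-0.35,0,0,0],[-1,0.2,-0.15,-0.4,0,0,0],[-1,0.3,-0.2,-0.4,0,0,0],[-1,0.4,-0.22,-0.4,0,0,0]]]'
python3 -m handwheel '[[[-1,0.1,0,0,0,0,0],[-1,0.2,0,0,0,0,0],[-1,0.3,0,0,0,0,0],[-1,0.4,0,0,0,0,0],[-1,0.45,0,0,0,0,0],[-1,0.45,0,0,0,0,0],[-1,0.45,0,0,0,0,0],[-1,0.45,0,0,0,0,0],[-1,0.45,0,0,0,0,0],[-1,0.45,0,0,0,0,0]]]'
python3 - <<'E'
from h import *
np.set_printoptions(precision=4,suppress=True)
s,c=grab('top'); s,c2=grab('side');f=cv2.cvtColor(c['frame'],cv2.COLOR_RGB2BGR);f2=cv2.cvtColor(c2['frame'],cv2.COLOR_RGB2BGR)
cv2.imwrite('pics/p8.png',np.hstack([cv2.resize(f[165:265,285:405],(400,333),interpolation=cv2.INTER_CUBIC),cv2.resize(f2[165:285,265:385],(333,333),interpolation=cv2.INTER_CUBIC)]))
E
```

```text
time_s: 18.25
tcp_pos: [0.5044, -0.0514, 0.0435]
orientation: [0.0, 0.686, 0.728, 0.0]
force: [-5.6, 1.8, 13.7]
grip_width: -0.0
gripper_force: 6.7
time_s: 19.5
tcp_pos: [0.4061, 0.1042, 0.2041]
orientation: [0.001, 0.686, 0.727, 0.001]
force: [0.9, 0.3, 0.5]
grip_width: -0.0001
gripper_force: 0.0
time_s: 20.75
tcp_pos: [0.3966, 0.2825, 0.2027]
orientation: [0.0, 0.686, 0.727, 0.0]
force: [0.7, -0.2, 0.2]
grip_width: -0.0001
gripper_force: 0.0
```

View pics/p8.png

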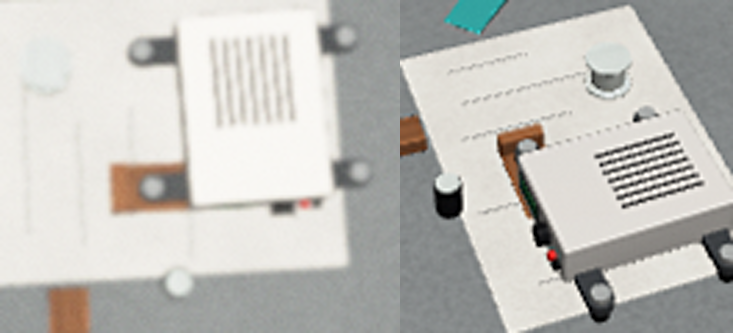

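The bolt is at crop (153,187) on the shim, whose heel back is at x≈110, and everything else is where it was. One last numeric check of the seating and level.

```bash
python3 - <<'E'
from h import *
np.set_printoptions(precision=4,suppress=True)
s,c=pickle.load(open('pics/top.pkl','rb'))
g=lambda *p:[(285+(x+.5)*.3-.5,165+(y+.5)*.3-.5) for x,y in p]
print(onplane(c,g((153,187)),.044),onplane(c,g((110.5,166),(111.5,212)),.028))
uv=g(*[(x,y) for x in range(192,322,8) for y in range(28,195,8)]); P=pts(c,uv); A=np.c_[P[:,:2]-P[:,:2].mean(0),np.ones(len(P))]
print('slopes',np.linalg.lstsq(A,P[:,2],rcond=None)[0])
uv=[(u,v) for u in range(50,60) for v in range(100,102)]
B=pts(c,[(u,v) for u in range(265,325,6) for v in (170,205,245)]);B=B[abs(B[:,2])<.012]
A=np.c_[B[:,:2]-B[:,:2].mean(0),np.ones(len(B))]; print('bench',np.linalg.lstsq(A,B[:,2],rcond=None)[0])
E
```

```text
[[ 0.5051 -0.0533  0.044 ]] [[ 0.5275 -0.0109  0.028 ]
 [ 0.481  -0.0124  0.028 ]]
slopes [-0.0045  0.0023  0.0747]
bench [ 0.0018 -0.003  -0.0006]
```

```bash
python3 -c "from rig import *; print(sign_off())"
```

```text
the job is handed in; nothing more can be done
None
```

The shim is under the short foot, with its heel back about 41.6 mm behind the bolt axis (41 mm is ideal). The tester measures level to within about 0.005 rad, the bolt held firm under a 14 N press, I saw nothing else on the bench move, and the job is handed in at about 21 s.

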